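# Take the long battery pack off the charger

## Robot

A 6-joint arm with a two-finger parallel gripper is mounted at the origin on a cart in front of the work surface, level with it; the furniture and walls round the work are solid. World frame = base frame: x ahead of the robot, y to its left, z up, the work surface at z = 0. Lengths are in m, angles in degrees, forces in N, time in s.
With the tool pointing down it reaches from about 0.4 to 0.825 m from the base axis. Payload 7 kg.
Tool frame: the origin (TCP) lies midway between the tips of the shut fingers; the grasp point (between the pads) lies 19 mm behind it; z points along the fingers, y is the line along which they close (so a half turn about z gives the same grasp; the last joint's range is limited). The gripper opens to 88 mm and grips with 3 to 60 N. Pads are 19 mm wide; open, the fingers measure 130 mm over their backs; the gripper's body (78 mm by 193 mm) begins 47 mm behind the grasp point.
Start: joints at [-52.42, 20.546, 0.682, 0, -70.136, -16.507], TCP at [0.243, -0.63, 0.227] pointing down, gripper open.
Joint ranges: [-176.03, 176.03], [-82.01, 121.73], [-58.28, 71.71], [-173.87, 95.51], [-174.79, -0.11], [-173.66, 173.66]. Speed limits (degrees/s): [136.94, 136.94, 172.46, 180, 180, 180].

## Interface

Orientations are given as a 3x3 rotation matrix whose columns are the frame's x, y, z axes.
In Python, from rig import robot gives the robot as it stands. Calls block until the motion is done:
- robot.goto(position, orientation): joint-space move of the TCP to a pose.
- robot.servo_line(position, ori=None, speed=0.15): straight line of the TCP; ori=None keeps the orientation; speed is the mean speed in m/s.
- robot.movej(angles): joint-space move.
- robot.move_gripper(opening): opening from 0.0 (shut) to 1.0 (fully open); the grip force is fixed at half the most; returns when the fingers have stopped.
- robot.dwell(seconds).
- robot.ik(position, orientation): joint angles nearest the present ones, or None.
- robot.grab_frame(name): name is "side" or "top"; returns (picture, depth): 400x640x3 uint8, red, green, blue; 400x640 float32, m along the optical axis (not along the pixel's ray), 0 where there is no reading.
- robot.camera_info(name): a dict with "vfov" (degrees; the focal length in pixels is half the picture's height over the tangent of half this angle, whatever the lens; pixels are square), "cx", "cy" (the principal point, pixels), "view" (4x4, takes a point from world to camera coordinates). Camera axes: x right, y down, z forward; pixel columns grow to the right and rows downward; lengths in m; the calibration is good to about 2 mm. A picture is of the moment at which its call begins. camera_info takes no time and is no camera call.
A pose or a line that the arm cannot do raises robot.Unreachable and nothing moves.
- robot.job_done(): hands the job in; it is judged then, once.
Readings, each from a call of its own:
- robot.read_t(): time.
- robot.read_qpos(): joint angles.
- robot.read_qvel(): joint speeds.
- robot.read_effort(): joint torques, N m.
- robot.read_position(): TCP position.
- robot.read_tcp_rot(): TCP orientation.
- robot.read_force(): force on the tool from outside, world axes, zero at the start.
- robot.read_ft_torque(): the same for the moment, N m.
- robot.read_grip_width(): opening from 0.0 (shut) to 1.0 (fully open).
- robot.read_finger_force(): force on a finger pad.
Only numpy, scipy, OpenCV 4.12 (cv2) and the standard library are available. Lean on these libraries where they do the work, as an engineer would, in place of code of your own. Each camera call takes 0.05 s, during which the arm holds its last target. There are 200 camera calls.

## Task

On the two-bay battery charger, first switch off the bay that holds the longer pack: turn its knob back to the off stop (the left knob serves the left bay, the right knob the right bay) without turning the other knobs. Then squeeze that pack's two side buttons together to free its latch, lift it out, and stand it upright on its foot in the empty half of the steel tray without dropping it. Leave the shorter pack and everything else where they are.

Things in the scene. Friction and masses are not known exactly. Their poses are not given: they have to be found in the camera images.
- charger: battery charger fixed to the bench, 216 mm deep (x), 250 mm wide (y); origin on the bench top; -x is its front (robot's side), +y its left. In front a grey console 200 mm wide, 40 mm high, with three knobs in a row at x = -81, y = +64, 0, -64 mm. Behind it a 10 mm base plate with two equal bays whose walls reach 36 mm above the bench and 32 mm either side of the bay's centre in y, 38 mm in x.
- bay_left (a point): floor centre of the left bay, 10 mm above the bench, axes as the charger's.
- bay_right (a point): floor centre of the right bay, 10 mm above the bench, axes as the charger's.
- knob_left (a joint): left knob, black: a 42 mm disc 10 mm high carrying an upright grip bar 40 mm long, 14 mm thick, its top 40 mm above the console; it switches the left bay. 0 = off stop (pointer to the charger's front, -x); grows clockwise seen from above, to 1.6 rad. Starts at 0.8 to 1.4 rad; stays where left (friction 0.03 N m).
- knob_left_grip (a point): point on that knob's vertical axis, 30 mm above the console and 10 mm below the top of its bar; the grip bar runs along this frame's x axis. The point turns with the knob.
- knob_left_tip (a point): pointer end of that knob's bar, 20 mm from its axis (the end with the white line).
- knob_middle_tip (a point): pointer end of the middle knob's bar, 20 mm from its axis; the middle knob is of the same make as the others and is to be left alone.
- knob_right (a joint): right knob, of the same make; it switches the right bay. 0 = off stop (pointer to the charger's front, -x); grows clockwise seen from above, to 1.6 rad. Starts at 0.8 to 1.4 rad; stays where left (friction 0.03 N m).
- knob_right_grip (a point): point on that knob's vertical axis, 30 mm above the console and 10 mm below the top of its bar; the grip bar runs along this frame's x axis. The point turns with the knob.
- knob_right_tip (a point): pointer end of that knob's bar, 20 mm from its axis (the end with the white line).
- pack_long: longer battery pack, latched in one bay (which one varies), 0.3 to 0.5 kg. Body 100 (x) x 44 mm (y), 28 to 82 mm above the origin, on a foot 60 x 47 x 28 mm; origin at the centre of the foot's underside. A ribbed grey push button on its +y and on its -y side, 34 mm (x) x 28 mm high, centred 53 mm above the origin: 62 mm across both when released, 48 mm when pressed.
- pack_long_left (a joint): the long pack's +y button: released at 0, fully pressed at 0.007 m (towards the middle of the pack). Its spring pushes back with 2.7 N at 0 and 9 N fully pressed. Its hook, low on the foot, reaches 4.5 mm under a ledge of the bay: the pack lifts out only while both buttons are pressed over 5 mm.
- pack_long_right (a joint): the long pack's -y button: released at 0, fully pressed at 0.007 m (towards the middle of the pack). Its spring pushes back with 2.7 N at 0 and 9 N fully pressed.
- pack_short: the shorter battery pack, in the other bay: same make, but its body is only 64 mm long (x); stays where it is.
- tray: fixed dark steel tray, 130 mm (x) by 200 mm (y), walls 22 mm high and 5 mm thick, floor 5 mm thick; origin at the centre of its underside. A partition along x at y = 0 splits it into two halves, each about 120 x 92 mm inside: the -y half holds a roll of emery tape, the +y half is empty.
- tray_empty_half (a point): floor centre of the tray's empty half, 5 mm above the bench, axes as the tray's.
- emery_roll: brown roll, 60 mm across and 25 mm high, lying in the filled half of the tray; origin at the centre of its underside.
- spray_can: upright spray can, 52 mm across, 161 mm tall, standing between the charger and the tray; origin at the centre of its underside.
- flux_bottle: upright bottle with a blue cap, 48 mm across, 84 mm tall, behind the tray; origin at the centre of its underside.
Mind the look-alikes: they are no part of the job. Leave any pink look-alike of the pack_short alone.

How it is judged (in metres and radians):
On the way, in this order (a step that is already met when the one before it is completed fails the run):
1. the knob of the long pack's bay stands at its off stop (within 0.12 rad), the long pack still in its bay (((horizontal distance between pack_short and bay_right below 0.03 m and value of joint knob_left below 0.12 rad and distance of knob_right_tip from where it was at the start of the episode below 0.004 m) or (horizontal distance between pack_short and bay_left below 0.03 m and value of joint knob_right below 0.12 rad and distance of knob_left_tip from where it was at the start of the episode below 0.004 m)) and ((horizontal distance between pack_long and bay_left below 0.01 m and height (world z) of pack_long below 0.02 m) or (horizontal distance between pack_long and bay_right below 0.01 m and height (world z) of pack_long below 0.02 m))), for 0.2 s.
2. the long pack, both its side buttons pressed in by more than 5 mm, is lifted at least 45 mm clear (value of joint each of pack_long_left, pack_long_right above 0.005 m and height (world z) of pack_long above 0.055 m), for 0.1 s.
At the end, for the whole second after the job is handed in: Long pack upright (0.06 rad) on its foot on the floor of the tray's empty half, released, buttons out (2 mm), at rest; its bay's knob within 0.12 rad of off; other knobs' pointers moved under 4 mm; short pack under 12 mm, emery roll under 25 mm, other things under 20 mm from their start (x of pack_long in the frame of tray between -0.035 and 0.035 m and y of pack_long in the frame of tray between 0.022 and 0.074 m and z of pack_long in the frame of tray between 0.002 and 0.009 m and angle between pack_long's own z axis and vertical below 0.06 rad and linear speed of pack_long below 0.02 m/s and value of joint each of pack_long_left, pack_long_right below 0.002 m and ((horizontal distance between pack_short and bay_right below 0.03 m and value of joint knob_left below 0.12 rad and distance of knob_right_tip from where it was at the start of the episode below 0.004 m) or (horizontal distance between pack_short and bay_left below 0.03 m and value of joint knob_right below 0.12 rad and distance of knob_left_tip from where it was at the start of the episode below 0.004 m)) and distance of knob_middle_tip from where it was at the start of the episode below 0.004 m and (horizontal distance between pack_short and bay_left below 0.03 m or horizontal distance between pack_short and bay_right below 0.03 m) and distance of pack_short from where it was at the start of the episode below 0.012 m and distance of each of spray_can, flux_bottle from where it was at the start of the episode below 0.02 m and distance of emery_roll from where it was at the start of the episode below 0.025 m); the robot touches nothing.
It fails at once if another knob than that of the long pack's bay is turned (its pointer moves more than 4 mm) (distance of knob_middle_tip from where it was at the start of the episode above 0.004 m or (horizontal distance between pack_short and bay_left below 0.03 m and distance of knob_left_tip from where it was at the start of the episode above 0.004 m) or (horizontal distance between pack_short and bay_right below 0.03 m and distance of knob_right_tip from where it was at the start of the episode above 0.004 m)).
It fails at once if the short pack is moved by more than 12 mm (distance of pack_short from where it was at the start of the episode above 0.012 m).
It fails at once if a bystander is moved by more than 20 mm (the emery roll 25 mm) (distance of any of spray_can, flux_bottle from where it was at the start of the episode above 0.02 m or distance of emery_roll from where it was at the start of the episode above 0.025 m).
It fails at once if the long pack is dropped: falls free of the fingers at more than 0.6 m/s (linear speed of pack_long above 0.6 m/s and contact force between the fingers and pack_long below 0.2 N).
It also fails if it takes over 54 s, if anything falls off the work surface, if the arm or the gripper's body presses on something with over 40 N, if the wrist force passes 120 N, or if a joint passes its speed limit or range.

## Working session

There is one attempt and no reset: what is moved stays moved. The work goes in short steps, each a Python script; the robot and the scene stay as the last script left them, time stands still between calls to the robot, and variables do not carry over. Pictures are saved under pics/ and viewed, at most 10 in all, crops included, and the job is handed in when it is done.

```bash
ls; mkdir -p pics
cat > h.py <<'E'
import numpy as np, cv2
from rig import robot
def snap(n,f):
    im,d=robot.grab_frame(n); np.savez(f'pics/{f}.npz',im=im,d=d); cv2.imwrite(f'pics/{f}.png',im[:,:,::-1]); return im,d
def cloud(n,d):
    c=robot.camera_info(n); h,w=d.shape; f=h/2/np.tan(np.radians(c['vfov']/2))
    v,u=np.mgrid[:h,:w]; P=np.stack([(u-c['cx'])/f*d,(v-c['cy'])/f*d,d,np.ones_like(d)],-1)
    W=P@np.linalg.inv(np.array(c['view'])).T; return W[...,:3]
E
python3 - <<'E'
from h import *
for n in('top','side'):
    im,d=snap(n,n+'0'); print(robot.camera_info(n))
E
```

```text
pics
{'vfov': 47.840442042369446, 'cx': 328.432978425936, 'cy': 203.99432543171798, 'view': array([[ 0.09923058, -0.99505149, -0.00508192, -0.06872653],
       [-0.96778358, -0.09532112, -0.23304252,  0.58338968],
       [ 0.2314049 ,  0.02804315, -0.97245327,  0.88307381],
       [ 0.        ,  0.        ,  0.        ,  1.        ]])}
{'vfov': 54.786292548407246, 'cx': 311.51862615606757, 'cy': 201.31412877401743, 'view': array([[-0.9632028 , -0.26850728, -0.01200848,  0.53041973],
       [-0.15433165,  0.58909996, -0.79318534,  0.1876893 ],
       [ 0.22005023, -0.76214505, -0.60886191,  0.76293229],
       [ 0.        ,  0.        ,  0.        ,  1.        ]])}
```

View pics/top0.png

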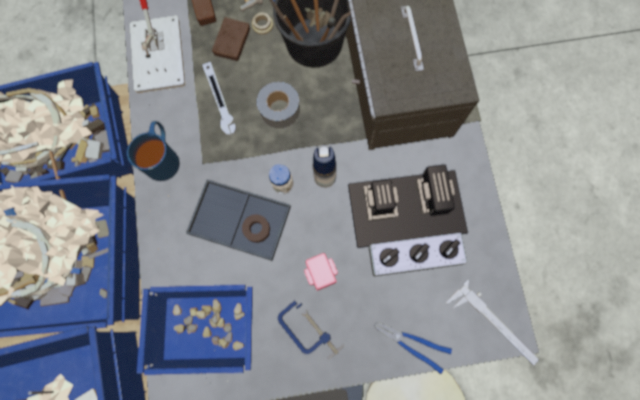

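View pics/side0.png

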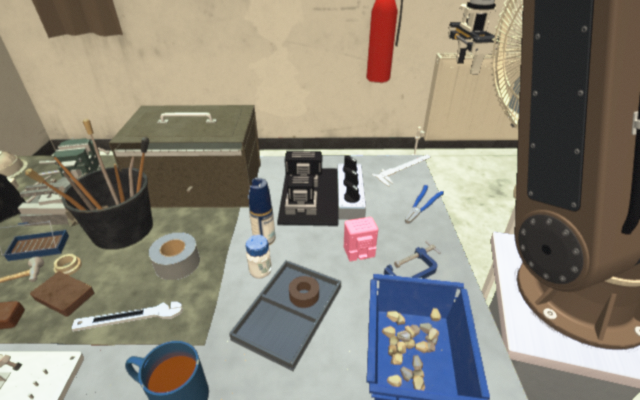

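Long pack is in the right bay (top px ~(437,188)), short at (380,197). The right knob is at (450,248), the tray at (240,220) with its left half empty, and the spray can at (324,160). Next I fit the geometry.

Run:
```python
from h import *
z=np.load('pics/top0.npz');im,d=z['im'],z['d'];W=cloud('top',d)
v,u=np.mgrid[:400,:640]
def reg(a,b,c,e,z0,z1):
    m=(u>=a)&(u<b)&(v>=c)&(v<e)&(W[...,2]>z0)&(W[...,2]<z1)&(d>0); return m
def rect(m,name):
    p=W[m].astype(np.float32); r=cv2.minAreaRect(p[:,:2].copy()*1000); print(name,len(p),np.round(r[0],1),np.round(r[1],1),round(r[2],1),'z',p[:,2].mean().round(4))
rect(reg(360,475,225,280,.03,.046),'console')
rect(reg(470,500,280,300,-.02,.02),'bench')
rect(reg(345,470,165,245,.006,.016),'plate')
rect(reg(420,465,155,225,.072,.1),'long')
rect(reg(362,405,170,222,.072,.1),'short')
rect(reg(180,300,170,265,.015,.03),'traywalls')
rect(reg(180,300,170,265,.003,.03),'tray')
rect(reg(308,342,138,190,.1,.2),'can')
rect(reg(265,295,160,195,.06,.1),'flux')
for n,(a,b) in dict(L=(375,404),M=(406,433),R=(436,466)).items(): rect(reg(a,b,232,268,.072,.09),n)
c=cv2.resize(im[155:280,340:480],None,fx=5.5,fy=4.7,interpolation=cv2.INTER_CUBIC)
c=cv2.resize(im[225:280,365:475],None,fx=7,fy=7,interpolation=cv2.INTER_CUBIC);cv2.imwrite('pics/c.png',c[:,:,::-1])
```

```text
console 1936 [ 506.8 -209.7] [ 66.3 200.3] 13.2 z 0.0394
bench 595 [ 447.5 -364.3] [41.  68.8] 5.7 z -0.0003
plate 4262 [ 612.2 -184.8] [149.3 250.5] 12.9 z 0.0092
long 1161 [ 642.5 -238.9] [100.3  62.4] 14.1 z 0.0884
short 791 [ 615.2 -122.1] [64.5 62.7] 12.4 z 0.0876
traywalls 1289 [569.5 181.8] [200.5 174.2] 78.5 z 0.0223
tray 4425 [556.2 191.9] [214.7 276.7] 5.1 z 0.0104
can 534 [664.5   5.6] [43.2 45. ] 47.8 z 0.1429
flux 395 [639.2  98.8] [43.4 44.9] 50.5 z 0.0815
L 136 [ 492.  -147.3] [13.9 39.7] 44.5 z 0.0787
M 136 [ 506.7 -209.7] [14.  40.2] 54.3 z 0.0788
R 140 [ 520.8 -271.6] [14.  40.6] 53.8 z 0.0786
```

View pics/c.png

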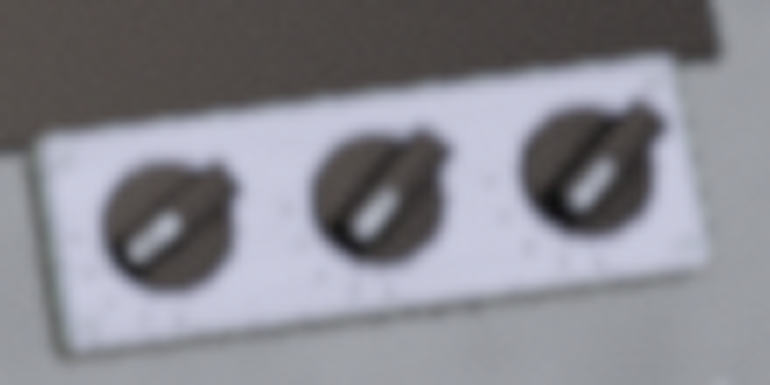

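The right knob's pointer (white line, crop (590,190)) is about 49° clockwise from front, and charger yaw is about 13.05°. Now I'll fit the tray and check reachability for all poses.

```bash
cat >> h.py <<'E'
def down(yaw):  # tool y (closing) axis at world angle yaw, deg
    a=np.radians(yaw); y=np.array([np.cos(a),np.sin(a),0]); zz=np.array([0,0,-1.]); return np.column_stack([np.cross(y,zz),y,zz])
KN=np.array([.5208,-.2716]); PK=np.array([.6425,-.2393]); YAW=13.05; K0=49.2
E
python3 - <<'E'
from h import *
z=np.load('pics/top0.npz');d=z['d'];W=cloud('top',d);v,u=np.mgrid[:400,:640]
m=((u>180)&(u<298)&(v>175)&(v<265)&(W[...,2]>.016)&(W[...,2]<.026)&(d>0)).astype(np.uint8)
n,l,s,_=cv2.connectedComponentsWithStats(m,connectivity=8);k=1+s[1:,4].argmax()
p=W[l==k].astype(np.float32)*1000;r=cv2.minAreaRect(p[:,:2].copy());print(r,s[k])
print('toolbox/other max z near', W[(u>340)&(u<480)&(v>60)&(v<150)][:,0].min(), W[(u>300)&(u<340)&(v>250)&(v<292)][:,2].max())
print(robot.read_qpos(),robot.read_t())
for nm,xy,yaws in [('k0',KN,YAW+90+K0),('k1',KN,YAW+90-2),('p',PK,YAW+90),('t',(.55,.24),75),('t',(.55,.24),90)]:
  for a in (0,180):
    for h in (.05,.26): 
      q=robot.ik(np.array([*xy,h]),down(yaws+a)); print(nm,a,h,None if q is None else np.round(q,0))
E
```

```text
((548.2119140625, 186.14712524414062), (200.50938415527344, 130.49758911132812), 78.4145278930664) [186 179 105  81 844]
toolbox/other max z near 0.3670671213015108 0.994353347565582
[-5.24195112e+01  2.05866189e+01  6.38118595e-01 -1.75923072e-02
 -7.01363750e+01 -1.65070869e+01] 0.1
k0 0 0.05 [ -8.  22. -23.   0. -45. -19.]
k0 0 0.26 [ -8.  11.  -8.   0. -71. -19.]
k0 180 0.05 [ -8.  22. -23.   0. -45. 161.]
k0 180 0.26 [ -8.  11.  -8.   0. -71. 161.]
k1 0 0.05 [ -8.  22. -23.   0. -45. -70.]
k1 0 0.26 [ -8.  11.  -8.   0. -71. -70.]
k1 180 0.05 [ -8.  22. -23.   0. -45. 110.]
k1 180 0.26 [ -8.  11.  -8.   0. -71. 110.]
p 0 0.05 [ -4.  30.  -9.   0. -51. -73.]
p 0 0.26 [ -4.  21.   5.   0. -74. -73.]
p 180 0.05 [ -4.  30.  -9.   0. -51. 107.]
p 180 0.26 [ -4.  21.   5.   0. -74. 107.]
t 0 0.05 [  42.   23.  -21.    0.  -46. -147.]
t 0 0.26 [  42.   12.   -6.    0.  -71. -147.]
t 180 0.05 [ 42.  23. -21.   0. -46.  33.]
t 180 0.26 [ 42.  12.  -6.   0. -71.  33.]
t 0 0.05 [  42.   23.  -21.    0.  -46. -132.]
t 0 0.26 [  42.   12.   -6.    0.  -71. -132.]
t 180 0.05 [ 42.  23. -21.   0. -46.  48.]
t 180 0.26 [ 42.  12.  -6.   0. -71.  48.]
```

```bash
python3 - <<'E'
from h import *
robot.move_gripper(.28)
robot.goto(np.array([*KN,.16]),down(YAW+90+0*K0-K0))
E
python3 - <<'E'
from h import *
print(np.round(robot.read_qpos(),1),robot.read_position(),robot.read_t(),robot.read_grip_width())
E
```

```text
[  -8.5   15.3  -16.     0.   -58.7 -117.6] [ 0.52071087 -0.27208471  0.16016054] 2.9167 0.2822251823329086
```

Run:
```python
from h import *
P=np.array([*KN,.056])
robot.servo_line(P,speed=.1)
print('down',robot.read_force(),robot.read_position())
robot.move_gripper(.0)
print('closed',robot.read_grip_width()*88,robot.read_finger_force(),robot.read_force(),robot.read_ft_torque())
for a in (33,16,5,0,-2):
    robot.goto(P,down(YAW+90-a)); print(a,np.round(robot.read_ft_torque(),2),np.round(robot.read_force(),1),robot.read_t())
robot.move_gripper(.30)
robot.servo_line(np.array([*KN,.16]),speed=.15)
R=robot.read_tcp_rot();print(robot.read_force(),robot.read_t())
robot.move_gripper(1.)
im,d=snap('top','top1');print(robot.read_t())
cv2.imwrite('pics/c1.png',cv2.resize(im[130:290,330:490],None,fx=3.7,fy=3.7,interpolation=cv2.INTER_CUBIC)[:,:,::-1])
```

```text
down [-0.07529937 -0.34463148 -0.15728018] [ 0.52129498 -0.27174756  0.05666218]
closed 13.84502759404697 29.98741328716278 [-3.18018274 -7.096501    2.0487772 ] [-2.86499417e+00  9.55608062e-01  1.30729801e-03]
33 [-2.02  0.7   0.02] [-2.4 -5.5  1.1] 4.8333
16 [-1.54  1.26  0.01] [-4.1 -3.6  4.9] 5.2167
5 [-0.89  1.42  0.05] [-3.9 -2.   6.7] 5.5167
0 [-0.58  1.41  0.04] [-4.  -1.6  6.8] 5.7667
-2 [-0.59  1.41 -0.61] [-3.9 -1.8  7.3] 6.0167
[ 0.05465139 -1.3740374   0.21835013] 7.3583
8.525
```

View pics/c1.png

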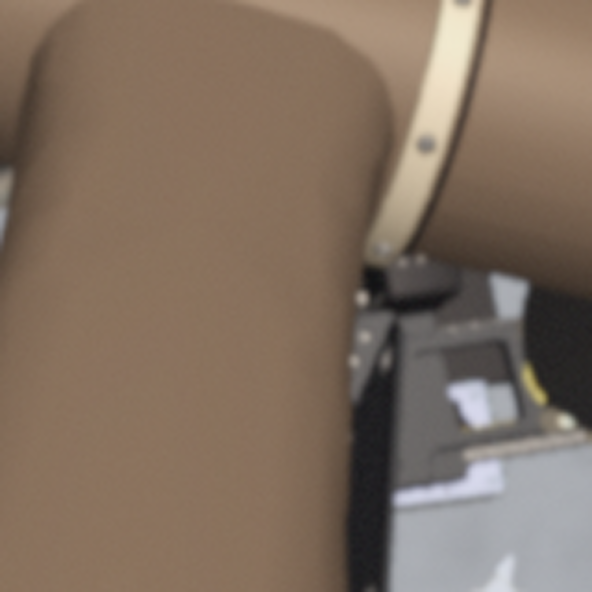

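The arm hides the knobs here, but the −0.61 Nm moment shows the off stop was reached. I'll move over the pack and check from the side camera.

Run:
```python
from h import *
robot.goto(np.array([*PK,.17]),down(YAW+90))
im,d=snap('side','side1');print(robot.read_t(),robot.read_grip_width(),robot.read_position())
cv2.imwrite('pics/c2.png',cv2.resize(im[100:240,220:420],None,fx=4,fy=4,interpolation=cv2.INTER_CUBIC)[:,:,::-1])
```

```text
9.15 0.9974159099645327 [ 0.6421137  -0.23917044  0.16944321]
```

View pics/c2.png

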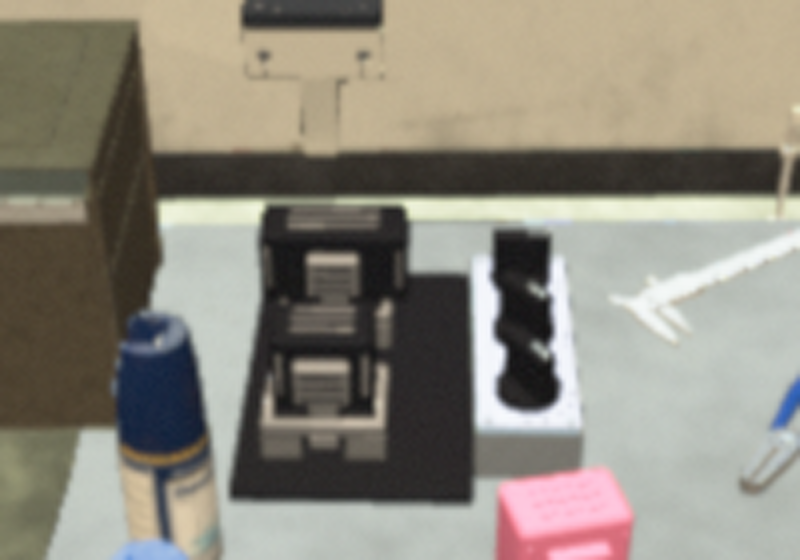

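The far (right) knob, crop (522,258), is now aligned with charger x, and the other two are unchanged. Now I'll grip and lift the pack.

Run:
```python
from h import *
robot.servo_line(np.array([*PK,.045]),speed=.1)
print('down',robot.read_force(),robot.read_position())
robot.move_gripper(0.)
robot.dwell(.2)
print(robot.read_grip_width()*88,robot.read_finger_force(),robot.read_force())
w=robot.read_grip_width()*88
if 46<w<50:
    robot.servo_line(np.array([*PK,.075]),speed=.05); print(robot.read_force(),robot.read_grip_width()*88)
    robot.servo_line(np.array([*PK,.25]),speed=.15); print(robot.read_force(),robot.read_grip_width()*88,robot.read_ft_torque())
    snap('side','side2')
print(robot.read_t())
```

```text
down [-0.35963194 -0.07400842 -0.07405646] [ 0.64305016 -0.23940806  0.04582322]
45.94472537654453 29.998400509357452 [-1.45797262  1.59610431  5.15982551]
11.5083
```

Run:
```python
from h import *
for z in (.052,.06,.075):
    robot.servo_line(np.array([*PK,z]),speed=.05); f=robot.read_force(); print(z,f,robot.read_grip_width()*88)
    if f[2]<-20: break
else:
    robot.servo_line(np.array([*PK,.25]),speed=.15); print(robot.read_force(),robot.read_grip_width()*88,robot.read_ft_torque())
snap('side','side2')
print(robot.read_t())
```

```text
0.052 [-0.3820747  -0.08381747 -2.10567092] 45.94267917718198
0.06 [-0.54096263  0.27103342 -2.71000118] 45.733827131653655
0.075 [-0.50505157  0.08953442 -4.27091611] 45.790115599144954
[-0.26357146  0.77760432 -2.85289449] 45.91450725943932 [-2.76404502e-02 -6.23465884e-05  4.70945511e-02]
13.925
```

View pics/side2.png

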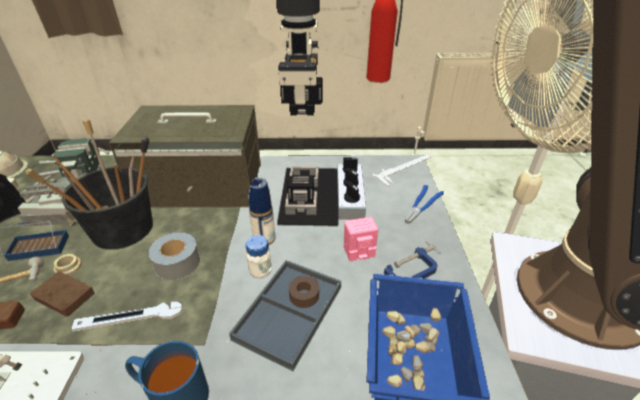

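The pack is held (300,95) and the bay is empty. Now I'll carry it to the tray.

Run:
```python
from h import *
T=np.array([.558,.2335]); 
robot.servo_line(np.array([.58,0,.255]),down(92),speed=.15)
robot.servo_line(np.array([*T,.2]),down(78.4),speed=.15)
robot.servo_line(np.array([*T,.06]),speed=.1); print(robot.read_grip_width()*88,robot.read_force(),robot.read_position())
robot.servo_line(np.array([*T,.048]),speed=.05);robot.dwell(.3)
f0=robot.read_force()[2]; z=.046
while z>.034:
    robot.servo_line(np.array([*T,z]),speed=.03); robot.dwell(.1); f=robot.read_force()[2]; print(z,f-f0,robot.read_position()[2])
    if f-f0>2.5: break
    z-=.001
im,d=snap('side','side3');print(robot.read_t())
cv2.imwrite('pics/c3.png',cv2.resize(im[180:380,200:380],None,fx=3,fy=3,interpolation=cv2.INTER_CUBIC)[:,:,::-1])
```

```text
45.63012929872144 [-0.51184085  0.06779647 -2.89262266] [0.55841216 0.23378615 0.06070627]
0.046 0.6113201160631294 0.045972028455205954
0.045 -0.6389583474947123 0.0449991648745252
0.044 -0.3680363477246429 0.043990400193090085
0.043 0.7256404881054204 0.04298726744792501
0.041999999999999996 0.5800641785792617 0.041980015463906895
0.040999999999999995 -0.25740800862981406 0.040983922206737605
0.039999999999999994 9.186872274659626 0.04064050398093786
22.225
```

View pics/c3.png

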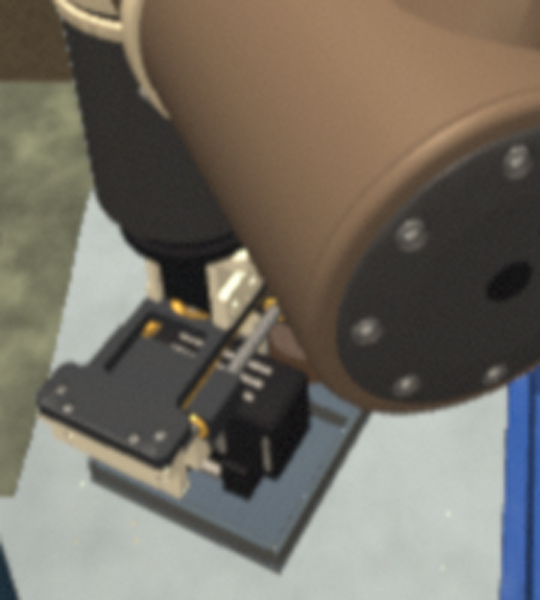

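The pack stands on the tray floor inside the empty half (crop (265,440)), with contact at the predicted height. I'll release and retreat.

Run:
```python
from h import *
robot.move_gripper(1.); robot.dwell(.2)
robot.servo_line(np.array([.558,.2335,.2]),speed=.12)
robot.servo_line(np.array([.42,-.05,.25]),speed=.25)
robot.goto(np.array([.3,-.5,.3]),down(60))
im,d=snap('top','top4');print(robot.read_t(),robot.read_force())
W=cloud('top',d);v,u=np.mgrid[:400,:640]
for n,(a,b,c,e) in dict(long=(180,260,160,265),short=(362,405,170,222)).items():
    m=(u>=a)&(u<b)&(v>=c)&(v<e)&(W[...,2]>.05)&(W[...,2]<.1);r=cv2.minAreaRect(W[m][:,:2].astype(np.float32)*1000);print(n,r,W[m][:,2].max())
for n,(a,b) in dict(L=(375,404),M=(406,433),R=(436,466)).items():
    m=(u>=a)&(u<b)&(v>=232)&(v<268)&(W[...,2]>.072)&(W[...,2]<.09)
    if m.sum(): print(n,cv2.minAreaRect(W[m][:,:2].astype(np.float32)*1000))
```

```text
27.9667 [ 0.06684387 -0.06282016 -0.0832884 ]
long ((558.4921264648438, 233.52890014648438), (63.504207611083984, 99.74468994140625), 77.21006774902344) 0.09119136775217829
short ((615.15966796875, -122.43396759033203), (65.8076171875, 63.349796295166016), 12.29924201965332) 0.0956290399811065
L ((491.790283203125, -147.10826110839844), (13.895137786865234, 39.48529052734375), 44.734039306640625)
M ((506.552490234375, -209.46560668945312), (13.939481735229492, 40.049842834472656), 54.47673416137695)
R ((521.1387329101562, -271.5888366699219), (39.62777328491211, 14.101797103881836), 11.912920951843262)
```

View pics/top4.png

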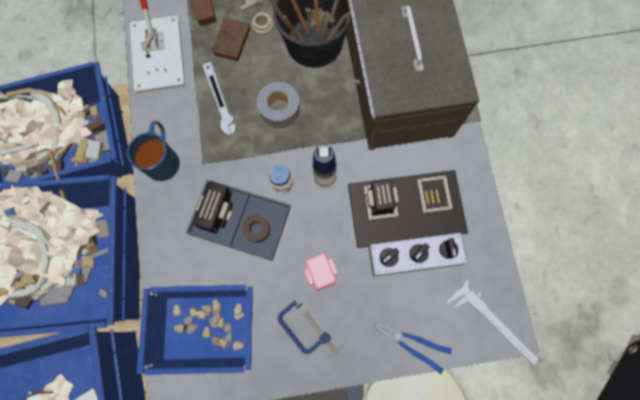

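The long pack stands in the empty half (212,205), 63 mm across its buttons, so they are out. The right knob is within about 1° of off, and everything else is in place. Handing in.

```bash
python3 -c "
from rig import robot
print(robot.job_done())"
```

```text
the job is handed in; nothing more can be done
None
```

I handed the job in at about 28 s: the right knob is at its off stop, the long pack stands released in the tray's empty half, and the last top view shows everything else in place; the rig returned no verdict.

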